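# Set the shut actuator clamp open on its stop pin

## Task

Two identical sprung clamps stand on the repair bench: one already stands open on its stop pin, the other is shut. Set the shut one open: push its upright plate with your fingertips, away from the fixed jaw and past the stop pin, then let go so that the slide springs back and stays caught part-way by the pin. Only push, do not pick anything up, and leave the clamp that is already open and the loose parts alone.

Things in the scene. Friction and masses are not known exactly. Their poses are not given: they have to be found in the camera images.
- jig_a: base of the clamp that is shut at the start, bolted to the bench: dark steel plate 310 long (from x = -120 to +190), 110 wide, 12 thick; origin on its underside, z up, x along the slide's travel from the fixed jaw (aluminium, x = -115 to -85, 51 high) to the bridge with the stop pin (x = 114 to 150, pin head 84 high, rising 11 mm in passing). The two clamps are alike; which stands left and which right varies
- jig_b: base of the clamp that is open at the start, bolted to the bench: dark steel plate 310 long (from x = -120 to +190), 110 wide, 12 thick; origin on its underside, z up, x along the slide's travel from the fixed jaw (aluminium, x = -115 to -85, 51 high) to the bridge with the stop pin (x = 114 to 150, pin head 84 high, rising 11 mm in passing). The two clamps are alike; which stands left and which right varies
- slide_a (a joint): travel of the slide of the shut clamp (m): 0 = shut, against the fixed jaw; grows as it is pushed along the base's +x; 0.065 = end stop. The spring pushes back with 4 N at 0, 7 N at 0.035 and 10 N at 0.065. The pin rides up the slide's ramp and drops behind its catch once the travel passes 0.047; let go beyond that, the slide springs back and is held by the pin at about 0.035. Let go before that, it returns to 0
- slide_b (a joint): the same for the clamp that is already open: at the start held by its pin at about 0.035, where it must stay
- push_a (a point): middle of the front face of the shut clamp's upright push plate (aluminium, 90 wide, 7 thick, from 38 to 85 mm above the bench, braced behind by a sloping plate), 61.5 mm above the bench; moves with the slide, axes as jig_a (push along +x on this face, which looks to -x). In front of it the slide's flat top lies 38 mm above the bench for 68 mm, then comes the moving jaw, 50 mm high
- push_b (a point): the same point on the clamp that is already open: not to be touched
- motor_mid (a point): gearmotor standing upright between the clamps, diameter 33, height 75 with its shaft, loose; this point 30 mm above its foot. Leave alone
- link_mid (a point): aluminium and black robot-arm link lying at the left, 140 x 34 x 20, loose; its centre, x along it. Leave alone
- driver_grip (a point): screwdriver lying at the right, 200 long, handle diameter 26, loose; the middle of its handle. Leave alone

How it is judged:
By the outcome, as a careful person would: the job done as asked, in the order asked, and still so for the second after the job is handed in, with the robot touching nothing.
It also fails if it takes over 35 s, if anything falls off the work surface, if the arm or the gripper's body presses on something with over 40 N, if the wrist force passes 120 N, or if a joint passes its speed limit or range.

## Robot

A 6-joint arm with a two-finger parallel gripper is mounted at the origin on the work surface. World frame = base frame: x ahead of the robot, y to its left, z up, the work surface at z = 0. Lengths are in mm, angles in rad, forces in N, time in s.
With the tool pointing down it reaches from about 400 to 925 mm from the base axis. Payload 12.5 kg.
Tool frame: the origin (TCP) lies at the very end of the fingers, on their centre line; the grasp point (between the pads) lies 19 mm behind it; z points along the fingers, y is the line along which they close (so a half turn about z gives the same grasp; the last joint's range is limited). The gripper opens to 95 mm and grips with 3 to 60 N. Pads are 20 mm wide; open, the fingers measure 119 mm over their backs; the gripper's body (75 mm by 180 mm) begins 59 mm behind the grasp point.
Start: joints at [-1.237, 0.491, 1.559, -0, 1.092, -0.106], TCP at [266.123, -565.531, 214.661] pointing down, gripper open.
Joint ranges: [-3.1, 3.1], [-0.84, 2.19], [0.05, 2.79], [-1.13, 4.28], [0.06, 2.93], [-2.69, 2.69]. Speed limits (rad/s): [2.22, 2.22, 2.79, 3.14, 3.14, 3.14].

## Interface

Orientations are given as [roll, pitch, yaw] about the fixed x, y, z axes, in that order (R = Rz(yaw) Ry(pitch) Rx(roll)).
In Python, from cell import state, imaging, env, spot_in, mark_of gives the robot as it stands. The module is installed in compiled form; this text tells all that it offers.
- The arm moves only by the tool step_arm, never from a script. Its argument "increments" is a list of rows, each an object with "slide": the shift along the tool's x, y, z in m, a list of three; "roll": the turn about the tool's z in rad. A call has 1 to 5 rows; each row is the pose to reach, as a shift and turn from the pose commanded when the call began, along the tool's axes at that moment; what a row does not reach only later rows make up. A row lasts 1/8 s, in which the tool goes at most 62.5 mm and 10.7 degrees, less where a joint would pass 70% of its speed; a pose out of reach is approached as far as the arm can. A call with a gripper value outside its range is refused whole. "fingers" is the opening, from 0 (shut) to 1 (fully open), set as the call begins (left out, the last holds). The fingers move at their own pace and stop on an object; the grip force is fixed at half the most. Time passes only in rows, so rows that repeat a pose let the fingers close. It gives the time, the measured TCP pose, the force, the opening and the grip force at its end, in the units of the state.
- state(): the state, without advancing time (a new reading comes with each control period).
- imaging.read_camera(name): name is "scene" or "top" or "wrist"; returns a dict with "color" (420x560x3 uint8, red, green, blue), "z_map" (420x560 float32, mm along the optical axis (not along the pixel's ray), 0 where there is no reading), "intrinsics" (3x3 intrinsics, pixels), "camera_from_world" (4x4, takes a point from world to camera coordinates). Camera axes: x right, y up, looking along -z (the intrinsics and any distortion apply to the point x, -y, -z); pixel columns grow to the right and rows downward; lengths in mm; the calibration is good to about 2 mm. A picture is of the moment at which its call begins.
- env.job_done(): hands the job in; it is judged then, once.
Trained networks look in the newest picture that a camera, given by its name, has taken for a name from the list of things; names that differ only in an ending like _2 or _b are one class to them, and where a whole thing is asked for, a point or a joint stands for the part that bears it (a point fixed in the world has none). Each returns a list of dicts, best first, with "confidence" (0 to 1); they miss things now and then, are a little off and sometimes report something else, mostly with a low value. They report only what shows in the picture. A call takes as long as a camera call.
- spot_in(camera, target): "bbox" ([left, top, right, bottom] in pixels, round what is visible of it).
- mark_of(camera, target): "uv" ([column, row] in pixels: a listed point, or the origin of a listed thing).
The state is a dict: "t": time; "joints": joint angles; "qvel": joint speeds; "tau": joint torques, N m; "eef_pos": TCP position; "tcp_rot": TCP orientation; "ft_force": force on the tool from outside, world axes, zero at the start; "moment": the same for the moment, N m; "opening": opening from 0.0 (shut) to 1.0 (fully open); "grip_force": force on a finger pad.
Only numpy, scipy, OpenCV 4.12 (cv2) and the standard library are available. Lean on these libraries where they do the work, as an engineer would, in place of code of your own. Each camera call takes 0.05 s, during which the arm holds its last target. There are 200 camera calls.

## Working session

There is one attempt and no reset: what is moved stays moved. The work goes in short steps, Python scripts to look and compute and a tool call to move; the robot and the scene stay as the last step left them, time stands still between calls to the robot, and variables do not carry over. Pictures are saved under pics/ and viewed, at most 10 in all, crops included, and the job is handed in when it is done.

Besides the shell and the picture viewer there is one more tool, called after "Call:" as name([rows], argument=value, ...), one row to a line, values as JSON. step_arm: Moves the arm, as the interface text tells. Its arguments: {"type":"object","properties":{"increments":{"type":"array"},"fingers":{"type":"number"}},"required":["increments"]}

```bash
mkdir -p pics
cat > h.py <<'E'
from cell import state, imaging, env, spot_in, mark_of
import numpy as np, cv2
def cam(n,save=None):
    c=imaging.read_camera(n)
    if save: cv2.imwrite(save,c["color"][:,:,::-1])
    return c
def world(c,u,v,z=None,r=2):
    K=c["intrinsics"];T=np.linalg.inv(c["camera_from_world"])
    d=np.array([(u-K[0,2])/K[0,0],-(v-K[1,2])/K[1,1],-1.])
    D=T[:3,:3]@d;o=T[:3,3]
    if z is not None: return o+D*(z-o[2])/D[2]
    p=c["z_map"][int(v)-r:int(v)+r+1,int(u)-r:int(u)+r+1];p=p[p>0]
    return o+D*np.median(p)
E
python3 - <<'E'
from h import *
for n in("top","scene"):
    c=cam(n,f"pics/{n}1.png")
    for t,z in(("jig_a",0),("push_a",61.5),("motor_mid",30)):
        for m in mark_of(n,t): print(n,t,m["confidence"],np.round(m["uv"]),world(c,*m["uv"],z=z).round())
print(state())
E
```

```text
top jig_a 0.81 [229. 192.] [553. 153.   0.]
top jig_a 0.74 [351. 220.] [ 476. -222.    0.]
top push_a 0.6 [227. 181.] [579. 155.  62.]
top push_a 0.57 [355. 218.] [ 476. -225.   62.]
top motor_mid 0.56 [282. 179.] [594. -10.  30.]
scene jig_a 0.88 [234. 164.] [ 477. -238.    0.]
scene jig_a 0.87 [325. 264.] [551. 158.   0.]
scene push_a 0.84 [321. 261.] [578. 160.  62.]
scene push_a 0.67 [235. 154.] [ 485. -220.   62.]
scene motor_mid 0.57 [263. 231.] [598.  -6.  30.]
{'t': 0.4, 'joints': array([-1.23661569e+00,  4.90989217e-01,  1.55899255e+00, -4.20197384e-05,
        1.09170389e+00, -1.05587359e-01]), 'qvel': array([-0.00031189, -0.00021977, -0.00039879, -0.00044809, -0.00246197,
        0.00122602]), 'tau': array([-2.16338190e-04, -6.11911869e+01, -2.58176565e+01,  6.92826253e-02,
        4.52520442e-02, -8.06371247e-06]), 'eef_pos': array([ 266.08985846, -565.49521528,  214.57357617]), 'tcp_rot': array([-3.14149624e+00,  2.72776119e-05,  4.39787364e-01]), 'ft_force': array([ 0.2560262 , -0.12220708,  0.87107786]), 'moment': array([-0.00981789, -0.02865053, -0.03954227]), 'grip_force': 0.0, 'opening': 0.999511400623906}
```

View pics/top1.png

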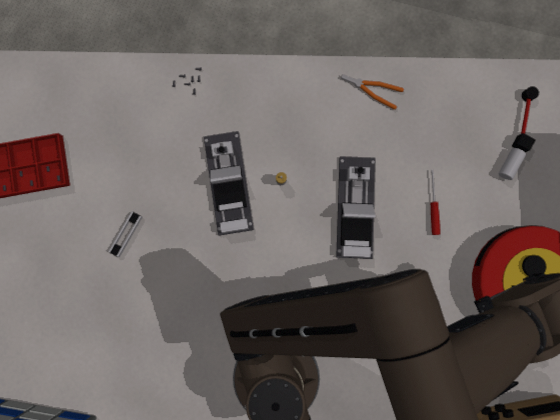

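View pics/scene1.png

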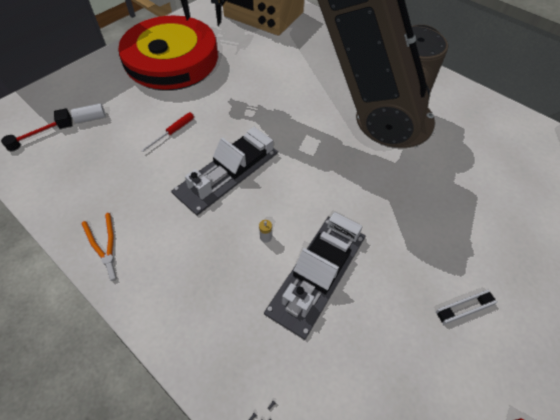

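The left clamp (row 170–230) shows a gap between its jaws, so it is open. The right one (jaws together at rows 243–250, column 355) is shut, so it is jig_a at about (476, -222). The offset from push point to origin, +26 mm left and about 0 right, agrees.

Call:
step_arm([
  {"slide": [0.045, -0.037, 0], "roll": 0.1},
  {"slide": [0.09, -0.074, 0], "roll": 0.2},
  {"slide": [0.135, -0.11, 0], "roll": 0.3},
  {"slide": [0.18, -0.147, 0], "roll": 0.4},
  {"slide": [0.22, -0.18, 0], "roll": 0.44},
], fingers=0)

```text
t: 1.02
eef_pos: [389.1, -307.2, 214.8]
tcp_rot: [3.141, -0.0, -0.002]
ft_force: [-0.2, 0.8, -0.2]
opening: 0.531
grip_force: 0.0
```

Run:
```python
from h import *
s=state();print(s["eef_pos"],s["tcp_rot"],s["opening"])
for n in("top","wrist","scene"):
    c=cam(n,f"pics/{n}2.png")
    for t,z in(("jig_a",0),("push_a",61.5)):
        for m in mark_of(n,t): print(n,t,m["confidence"],np.round(m["uv"]),world(c,*m["uv"],z=z).round())
    # height-slice points near clamp
    H,W=c["z_map"].shape;u,v=np.meshgrid(np.arange(W),np.arange(H));K=c["intrinsics"];d=c["z_map"]
    P=np.stack([(u-K[0,2])/K[0,0]*d,-(v-K[1,2])/K[1,1]*d,-d,np.ones_like(d)],-1)@np.linalg.inv(c["camera_from_world"]).T
    P=P[d>0][:,:3]
    m=(P[:,0]>320)&(P[:,0]<700)&(abs(P[:,1]+222)<90)
    for lo,hi in((8,16),(33,42),(46,55),(56,84)):
        q=P[m&(P[:,2]>lo)&(P[:,2]<hi)][:,:2]
        if len(q)>20: print(n,lo,hi,len(q),np.percentile(q,[1,50,99],axis=0).round().tolist(),cv2.minAreaRect(q.astype(np.float32)))
```

```text
[ 389.11557405 -307.16852878  214.83888349] [ 3.14129570e+00 -3.46654765e-04 -2.26925852e-03] 0.5305975539529472
top jig_a 0.76 [356. 221.] [ 474. -239.    0.]
top jig_a 0.62 [229. 190.] [559. 153.   0.]
top push_a 0.81 [355. 218.] [ 478. -224.   62.]
top push_a 0.71 [225. 179.] [584. 159.  62.]
top 8 16 1141 [[362.0, -292.0], [576.0, -217.0], [670.0, -158.0]] ((508.52630615234375, -222.540283203125), (374.8634033203125, 173.9594268798828), 0.5516520142555237)
top 33 42 644 [[401.0, -276.0], [452.0, -231.0], [593.0, -190.0]] ((488.180908203125, -233.43101501464844), (88.97359466552734, 244.51162719726562), 87.68951416015625)
top 46 55 416 [[366.0, -274.0], [393.0, -233.0], [620.0, -192.0]] ((497.49371337890625, -233.89378356933594), (88.2568359375, 263.9617004394531), 85.72442626953125)
top 56 84 490 [[372.0, -278.0], [506.0, -233.0], [629.0, -190.0]] ((498.93304443359375, -235.3169403076172), (91.4207534790039, 262.93878173828125), 88.80326080322266)
wrist jig_a 0.86 [204.  92.] [ 479. -233.    0.]
wrist push_a 0.72 [188.  89.] [ 479. -231.   62.]
wrist 8 16 4887 [[363.0, -287.0], [
[... 818 characters left out ...]
0. 260.] [577. 158.  62.]
scene 8 16 1347 [[370.0, -286.0], [594.0, -204.0], [669.0, -173.0]] ((514.7655639648438, -230.35342407226562), (112.74836730957031, 310.0061340332031), 88.78677368164062)
scene 33 42 634 [[382.0, -272.0], [442.0, -214.0], [628.0, -183.0]] ((499.5377197265625, -229.58828735351562), (93.07093811035156, 259.716796875), 88.95052337646484)
scene 46 55 488 [[367.0, -270.0], [401.0, -223.0], [629.0, -186.0]] ((497.18402099609375, -230.115478515625), (92.20443725585938, 266.417724609375), 86.26296997070312)
scene 56 84 616 [[480.0, -274.0], [503.0, -225.0], [629.0, -185.0]] ((554.5677490234375, -230.7875213623047), (93.63084411621094, 151.01112365722656), 89.03157043457031)
```

View pics/wrist2.png

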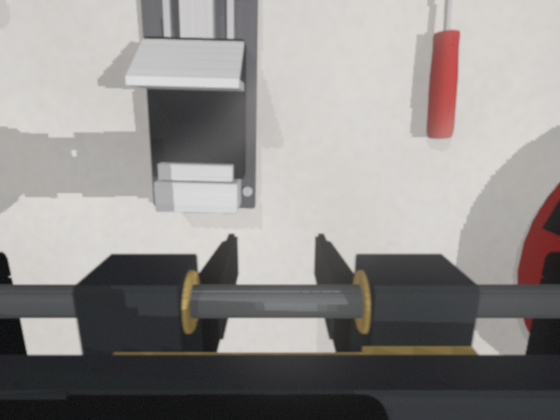

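The wrist view shows the shut clamp: jaws together at rows 165–205, push plate front edge at row about 85, columns 130–243. Its front face is at x≈478, y≈-231, with yaw about -0.023. Next I go in front of the plate, over the slide's flat top.

Call:
step_arm([
  {"slide": [0.025, -0.038, 0.02], "roll": 0.023},
  {"slide": [0.051, -0.076, 0.05], "roll": 0.023},
  {"slide": [0.051, -0.076, 0.1], "roll": 0.023},
  {"slide": [0.051, -0.076, 0.13], "roll": 0.023},
  {"slide": [0.051, -0.076, 0.13], "roll": 0.023},
], fingers=0)

```text
t: 2.1
eef_pos: [438.7, -233.0, 83.1]
tcp_rot: [-3.139, 0.003, -0.024]
ft_force: [0.5, -1.3, 0.0]
opening: 0.007
grip_force: 0.0
```

Call:
step_arm([
  {"slide": [0, 0, 0.015]},
  {"slide": [0, 0, 0.033]},
  {"slide": [0.01, 0, 0.033]},
  {"slide": [0.02, 0, 0.033]},
  {"slide": [0.025, 0, 0.033]},
])

```text
invalid input at $.increments[0]: expected keys slide, roll
```

Call:
step_arm([
  {"slide": [0, 0, 0.015], "roll": 0},
  {"slide": [0, 0, 0.031], "roll": 0},
  {"slide": [0.01, 0, 0.031], "roll": 0},
  {"slide": [0.02, 0, 0.031], "roll": 0},
  {"slide": [0.025, 0, 0.031], "roll": 0},
])

```text
t: 2.72
eef_pos: [465.8, -233.9, 54.3]
tcp_rot: [3.141, -0.001, -0.023]
ft_force: [0.1, -0.1, -0.7]
opening: 0.011
grip_force: 0.0
```

Now push slowly and watch the force.

Call:
step_arm([
  {"slide": [0.006, 0, 0.001], "roll": 0},
  {"slide": [0.012, 0, 0.001], "roll": 0},
  {"slide": [0.018, 0, 0.001], "roll": 0},
  {"slide": [0.024, 0, 0.001], "roll": 0},
  {"slide": [0.03, 0, 0.001], "roll": 0},
])

```text
t: 3.35
eef_pos: [493.7, -234.0, 52.8]
tcp_rot: [-3.141, 0.002, -0.023]
ft_force: [-10.1, -1.5, 5.4]
opening: 0.004
grip_force: 4.9
```

Call:
step_arm([
  {"slide": [0.006, 0, 0], "roll": 0},
  {"slide": [0.012, 0, 0], "roll": 0},
  {"slide": [0.018, 0, 0], "roll": 0},
  {"slide": [0.024, 0, 0], "roll": 0},
  {"slide": [0.024, 0, 0], "roll": 0},
])

```text
t: 3.98
eef_pos: [517.9, -234.6, 52.8]
tcp_rot: [-3.141, 0.002, -0.023]
ft_force: [-9.6, -0.2, 6.6]
opening: 0.004
grip_force: 4.2
```

Run:
```python
from h import *
c=cam("wrist","pics/wrist3.png")
H,W=c["z_map"].shape;u,v=np.meshgrid(np.arange(W),np.arange(H));K=c["intrinsics"];d=c["z_map"]
P=np.stack([(u-K[0,2])/K[0,0]*d,-(v-K[1,2])/K[1,1]*d,-d,np.ones_like(d)],-1)@np.linalg.inv(c["camera_from_world"]).T
P=P[d>0][:,:3]
for lo,hi in((33,42),(44,53),(80,88)):
    for y in(-260,-202):
        q=P[(abs(P[:,1]-y)<12)&(P[:,2]>lo)&(P[:,2]<hi)&(P[:,0]>320)&(P[:,0]<700)][:,0]
        if len(q): print(lo,y,len(q),np.percentile(q,[2,25,50,75,98]).round())
```

```text
33 -260 465 [569. 571. 572. 573. 593.]
33 -202 460 [570. 572. 573. 574. 594.]
44 -260 845 [560. 562. 564. 566. 568.]
44 -202 844 [562. 564. 566. 567. 570.]
80 -260 1308 [531. 534. 536. 537. 540.]
80 -202 1406 [531. 535. 537. 539. 541.]
```

View pics/wrist3.png

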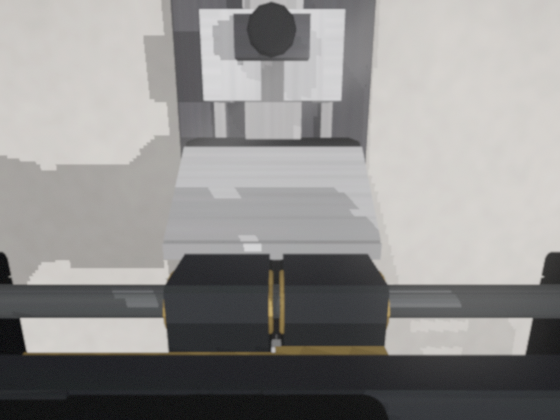

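The wrist view shows the push plate's top at rows 190–250 with its front near x≈530, so the travel is about 51 mm. The pin's head is at (271, 30). I'll push 5 mm more for margin, then ease back.

Call:
step_arm([
  {"slide": [0.003, 0, 0], "roll": 0},
  {"slide": [0.006, 0, 0], "roll": 0},
  {"slide": [0.006, 0, 0], "roll": 0},
])

```text
t: 4.4
eef_pos: [523.6, -234.7, 52.8]
tcp_rot: [-3.141, 0.002, -0.023]
ft_force: [-8.6, -1.1, 5.9]
opening: 0.006
grip_force: 4.5
```

Call:
step_arm([
  {"slide": [-0.006, 0, 0], "roll": 0},
  {"slide": [-0.012, 0, 0], "roll": 0},
  {"slide": [-0.018, 0, 0], "roll": 0},
  {"slide": [-0.024, 0, 0], "roll": 0},
  {"slide": [-0.03, 0, 0], "roll": 0},
])

```text
t: 5.03
eef_pos: [494.6, -234.4, 52.7]
tcp_rot: [3.141, -0.001, -0.023]
ft_force: [-0.0, -0.4, 0.6]
opening: 0.004
grip_force: 0.0
```

The force is zero, so the slide is held by the pin. I'll rise and check.

Call:
step_arm([
  {"slide": [-0.005, 0, -0.03], "roll": 0},
  {"slide": [-0.005, 0, -0.08], "roll": 0},
  {"slide": [-0.03, 0, -0.12], "roll": 0},
  {"slide": [-0.08, 0, -0.15], "roll": 0},
  {"slide": [-0.11, 0, -0.16], "roll": 0},
])

```text
t: 5.65
eef_pos: [383.4, -231.7, 214.3]
tcp_rot: [3.14, -0.002, -0.023]
ft_force: [0.0, 0.5, -0.3]
opening: 0.005
grip_force: 0.0
```

Run:
```python
from h import *
c=cam("wrist","pics/wrist4.png")
H,W=c["z_map"].shape;u,v=np.meshgrid(np.arange(W),np.arange(H));K=c["intrinsics"];d=c["z_map"]
P=np.stack([(u-K[0,2])/K[0,0]*d,-(v-K[1,2])/K[1,1]*d,-d,np.ones_like(d)],-1)@np.linalg.inv(c["camera_from_world"]).T
P=P[d>0][:,:3]
q=P[(abs(P[:,1]+232)<40)&(P[:,2]>56)&(P[:,2]<84)&(P[:,0]<570)][:,0]
print(np.percentile(q,[1,50,99]),state()["ft_force"])
c=cam("top","pics/top4.png")
for t,z in(("push_a",61.5),("motor_mid",30)):
    for m in mark_of("top",t): print(t,m["confidence"],world(c,*m["uv"],z=z).round())
```

```text
[513.07218031 527.77137502 543.3502537 ] [-0.0257463   0.96915322  1.22669223]
push_a 0.85 [578. 157.  62.]
push_a 0.79 [ 506. -232.   62.]
motor_mid 0.47 [597. -12.  30.]
motor_mid 0.35 [553. 151.  30.]
```

View pics/wrist4.png

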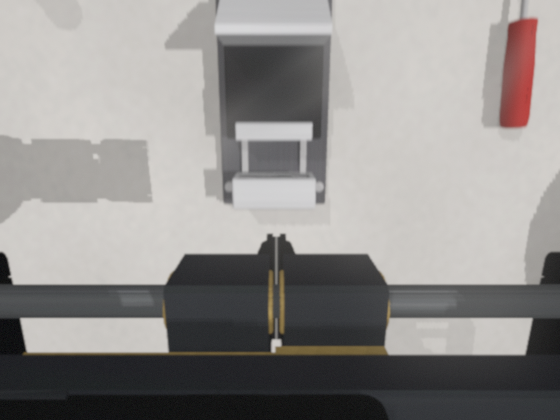

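The gap between the moving jaw (row 130) and the fixed jaw (row 190) is plain. The plate's front is at x≈513, so the travel is about 35 mm and the slide is caught by the pin.

```bash
python3 -c "
from cell import env
print(env.job_done())"
```

```text
the job is handed in; nothing more can be done
None
```

The shut clamp (the right-hand one) now stands open, its slide caught by the stop pin at about 35 mm of travel; the other clamp and the loose parts were not touched, the arm is clear, and the job is handed in.

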